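# Swap a plug-in card under the fan tray and retaining bar of a card frame

### The arm

A 6-joint arm with a two-finger parallel gripper is mounted at the origin on the work surface; the furniture and walls round the work are solid. World frame = base frame: x ahead of the robot, y to its left, z up, the work surface at z = 0. Lengths are in m, angles in rad, forces in N, time in s.
With the tool pointing down it reaches from about 0.35 to 0.975 m from the base axis. Payload 4.9 kg.
Tool frame: the origin (TCP) lies on the mounting face of the last link; the fingertips stand 173 mm ahead of it and the grasp point (between the pads) lies 155 mm ahead of it (manip.finger_overhang is the distance from the TCP to the fingertips, in m); z points along the fingers, y is the line along which they close (so a half turn about z gives the same grasp; the last joint's range is limited). The gripper opens to 85 mm and grips with 20 to 120 N. Pads are 22 mm wide; open, the fingers measure 114 mm over their backs; the gripper's body (76 mm by 85 mm) begins 54 mm behind the grasp point. The pads swing forward as they close: fully open they stand 13 mm farther back than shut.
Start: joints at [1.025, 0.053, 1.613, -0, 1.476, -0.119], TCP at [0.259, 0.569, 0.405] pointing down, gripper open.
Joint ranges: [-3.01, 3.01], [-1.01, 2.22], [0.06, 2.58], [-1.02, 4.17], [0.09, 2.62], [-3.14, 3.14]. Speed limits (rad/s): [2.57, 2.57, 3.14, 3.14, 3.14, 3.14].

### API

Orientations are given as a rotation vector (axis times angle).
In Python, from cell import manip, effector, grab_frame gives the robot as it stands. The module is installed in compiled form; this text tells all that it offers. Calls block until the motion is done:
- manip.movep(position, orientation): joint-space move of the TCP to a pose.
- manip.line_to(position, velocity=0.15, rotation=None, stop_force=None): straight line of the TCP; rotation=None keeps the orientation; velocity is the mean speed in m/s. With stop_force (N) it stops when the force on the tool has changed by that much, and returns True; else False.
- manip.move_joints(angles): joint-space move.
- effector.grip(opening, grip_force=None): finger opening in m; grip_force is the grip in N (None keeps the last); returns when the fingers have stopped.
- manip.wait(seconds).
- manip.inverse_kinematics(position, orientation): joint angles nearest the present ones, or None.
- grab_frame(name): name is "scene" or "top"; returns a dict with "frame" (480x640x3 uint8, red, green, blue), "fx", "fy", "cx", "cy" (pixels), "k1" (the pictures are not rectified: a ray, as slopes to the right and down, at radius r is drawn at 1 + k1 r^2 times it, then the intrinsics apply), "rvec" (rotation vector, rad) and "tvec" (3), from world to camera coordinates, as OpenCV has them. Camera axes: x right, y down, z forward; pixel columns grow to the right and rows downward; lengths in m; the calibration is good to about 2 mm. A picture is of the moment at which its call begins. There is no depth.
A pose or a line that the arm cannot do raises manip.PlanningError and nothing moves.
- manip.sign_off(): hands the job in; it is judged then, once.
Readings, each from a call of its own:
- manip.current_t(): time.
- manip.current_joints(): joint angles.
- manip.current_dq(): joint speeds.
- manip.current_effort(): joint torques, N m.
- manip.current_tool_pos(): TCP position.
- manip.current_tcp_rot(): TCP orientation.
- manip.current_ft_force(): force on the tool from outside, world axes, zero at the start.
- manip.current_wrist_torque(): the same for the moment, N m.
- manip.current_width(): finger opening in m.
- manip.current_gripper_force(): force on a finger pad.
Only numpy, scipy, OpenCV 4.12 (cv2) and the standard library are available. Lean on these libraries where they do the work, as an engineer would, in place of code of your own. Each camera call takes 0.05 s, during which the arm holds its last target. There are 200 camera calls.

### The job

In the open card frame the old card, the one with two big round cans on its side, is to be replaced by the new card with the finned heat sink that waits in the small card stand. Lift the fan tray and the retaining bar off the frame and lay both flat on the grey service mat, move the old card into the free slot of the stand, put the new card fully down into the slot that the old one left, then put the retaining bar and the fan tray back on their seats over the cards. Set everything down gently instead of dropping it, and leave the two plain cards where they are.

Things in the scene. Friction and masses are not known exactly. Their poses are not given: they have to be found in the camera images.
- card_frame: open aluminium frame, fixed, 204x130 mm. Origin under its centre; x along the cards, z up. Cards rest at z=10 mm in slots y=-30, 0, +30, x=0: end guides at |x| 80-93, 7 mm channel, above z=64 flaring to 22 mm at z=86; end plates |x|=93, flared to z=100. Rails y=+-58 carry bar (seat x=-66, y=0) and fan tray (seat x=+56, y=0), origins at z=92, 3 mm play between flared tabs up to z=107
- card_stand: low card stand, fixed, grey base 204x90x10 mm. Origin under its centre; x along the cards, z up. Cards rest at z=10 mm, x=0, in two slots at y=-17 and +17 mm: white end guides like the frame's (7 mm channel, above z=38 flaring to about 20 mm at z=58; flared end plates to z=72). The new card stands in one slot, the other is free
- service_mat: flat grey mat, fixed, 220x220x2 mm, origin at the centre of its underside, z up, top at z=2 mm. Side area for the fan tray and the bar, which fit beside one another along its x, e.g. at x=+45 and x=-45, y=+15 mm, their y along its y. A 160 mm screwdriver lies on it along x at y=-90 mm
- fan_tray: black tray 60 (x) x 120 (y) x 20 mm with two round fans and a bridge handle on top, along x: grip bar 54 (x) x 14 (y) x 16 mm, its centre 54 mm and its top 62 mm above the underside. Grasp across the 14 mm (along y). Origin: centre of the underside, z up. About 0.26 kg. Starts seated on the frame, its x along the frame's x; may go back either way round
- retaining_bar: dark steel bar 20 (x) x 120 (y) x 10 mm with a black bridge handle along y: grip bar 14 (x) x 54 (y) x 16 mm, its centre 54 mm and its top 62 mm above the underside. Grasp across the 14 mm (along x). Origin: centre of the underside, z up. About 0.18 kg. Starts seated on the frame across the cards, its x along the frame's x; may go back either way round
- old_card: upright green card 178 (x) x 4 (y) x 80 mm (z); black pull grip 44 (x) x 10 (y) mm in the middle of its top edge, up to z=114. Told by two round black cans with silver tops, 16 mm thick, at x=-45 and -26, y 2 to 18, tops at z=78. Grasp the grip's ends, along x, fingertips above z=80. Origin: middle of the lower edge, z up. 0.16 kg. In any of the frame's slots; may stand either way round
- new_card: upright green card, size and grip as the old card's (178x4x80 mm; grip 44x10 mm, z 80 to 114). Told by one long finned aluminium heat sink on its +y side (|x|<60, y up to 17, z 40 to 76 mm). Origin: middle of the lower edge, z up. About 0.18 kg. Starts in the card stand; may stand either way round
- plain_card_a: one of two equal cards with flat chips only, same size and grip as the others, standing in the frame; stays there. Origin: middle of the lower edge.
- plain_card_b: the other plain card with flat chips only, standing in the frame; stays there. Origin: middle of the lower edge.
Things that resemble listed ones, but are neither listed nor needed, are in the scene too. Leave any white look-alike of the fan_tray alone.

How it is judged:
By the outcome, as a careful person would: the job done as asked, in the order asked, and still so for the second after the job is handed in, with the robot touching nothing.
It also fails if it takes over 152 s, if anything falls off the work surface, if the arm or the gripper's body presses on something with over 40 N, if the wrist force passes 120 N, or if a joint passes its speed limit or range.

## Working session

There is one attempt and no reset: what is moved stays moved. The work goes in short steps, each a Python script; the robot and the scene stay as the last script left them, time stands still between calls to the robot, and variables do not carry over. Pictures are saved under pics/ and viewed, at most 14 in all, crops included, and the job is handed in when it is done.

```bash
mkdir -p pics; cat > h.py <<'E'
import numpy as np, cv2
from cell import manip, effector, grab_frame
E
python3 - <<'E'
from h import *
for n in("scene","top"):
    f=grab_frame(n); np.save(f"pics/{n}0.npy",f,allow_pickle=True)
    cv2.imwrite(f"pics/{n}0.png",f["frame"][:,:,::-1])
    R=cv2.Rodrigues(np.array(f["rvec"],float))[0]
    print(n,f["fx"],f["fy"],f["cx"],f["cy"],f["k1"],-R.T@f["tvec"],R[2])
print(manip.current_tcp_rot(),manip.current_t())
E
```

```text
scene 538.1025799617604 538.1025799617604 319.73334773105285 237.56288696508713 0.04384741913252682 [-0.11188882 -0.5556106   1.07359448] [ 0.4678051   0.42912976 -0.77266166]
top 530.7054121838758 530.7054121838758 318.06863767574964 227.02218636093028 -0.09114797268474041 [0.30500196 0.01701666 1.29777135] [ 0.15367181 -0.00396108 -0.988114  ]
[-6.65279831e-01 -3.06977476e+00  2.75318022e-03] 0.1
```

View pics/scene0.png

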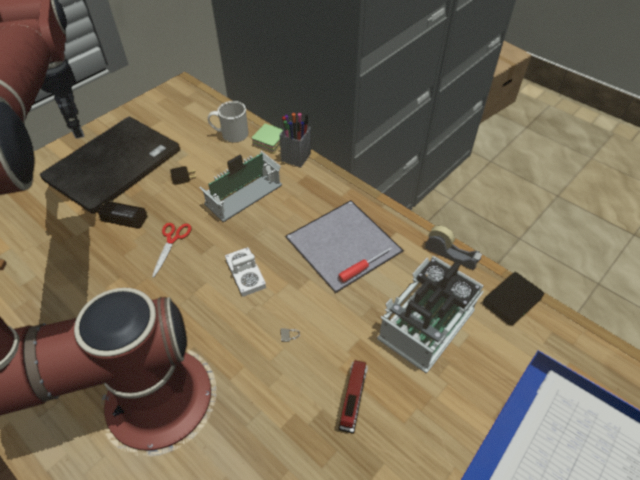

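View pics/top0.png

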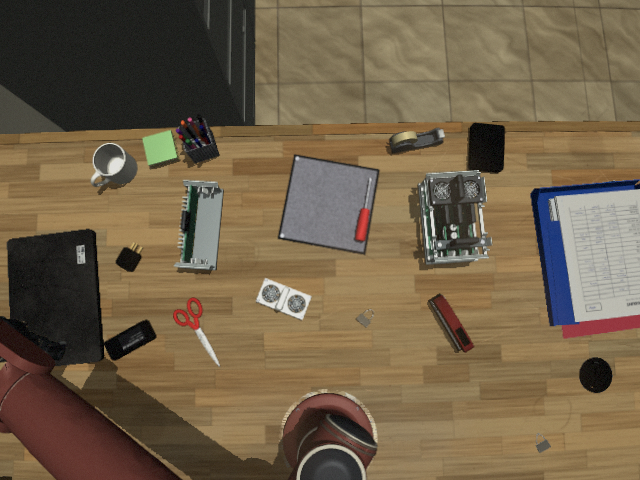

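Top view: frame at about (453,218), mat at (330,205) with the screwdriver on its right, stand at (200,226), and a white look-alike tray at (284,299). The scene view shows the frame at (432,312) and the stand at (241,187). I'll zoom in on the frame and stand.

```bash
python3 - <<'E'
import numpy as np, cv2
t=cv2.imread("pics/top0.png"); s=cv2.imread("pics/scene0.png")
def c(im,x,y,w,h): return cv2.resize(im[y:y+h,x:x+w],(400,int(400*h/w)),interpolation=cv2.INTER_CUBIC)
a=np.hstack([c(t,400,160,100,75*1+35)[:440],c(s,370,245,120,132)[:440]])
cv2.imwrite("pics/c1.png",cv2.resize(a,(800,440)))
b=np.hstack([c(t,160,170,80,110)[:550],c(s,195,140,100,137)[:548].repeat(1,0)][0:1]+[np.zeros((550,0,3),np.uint8)])
x=c(t,165,170,80,110); y=c(s,192,145,100,80)
z=np.zeros((550,400,3),np.uint8); z[:320]=y; m=c(t,270,145,120,69*1+51); z[320:]=cv2.resize(m,(400,400))[:230]
cv2.imwrite("pics/c2.png",np.hstack([x,z]))
E
```

```text
(no output)
```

View pics/c1.png

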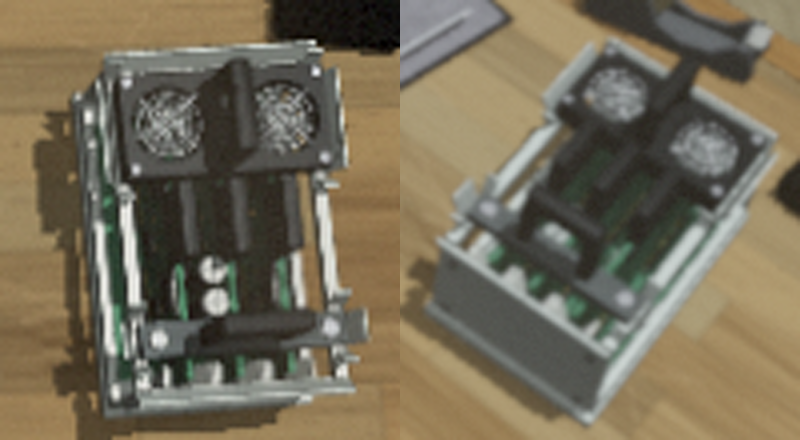

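View pics/c2.png

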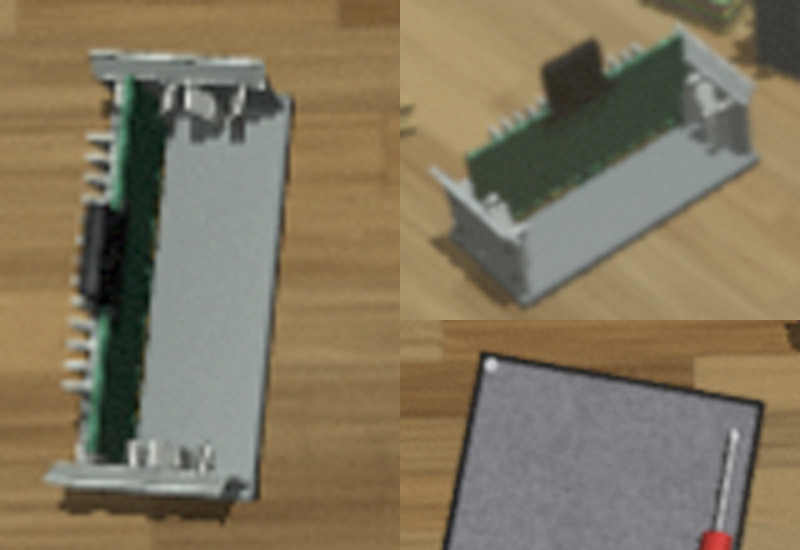

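Frame crop: the tray is at the far end and the bar at the near end. The can tops at crop (213,268) and (215,302) are just left of the middle card and nearer the base than its grip. That puts the old card in slot y=0, not flipped. Stand crop: the new card is in the left slot with its fins to the left, and the right slot is free. The base's right corners are at (290,97) and (258,500). Next I'll triangulate the features.

```bash
cat >> h.py <<'E'
class Cam:
    def __init__(s,f):
        s.K=np.array([[f["fx"],0,f["cx"]],[0,f["fy"],f["cy"]],[0,0,1]]); s.d=np.array([f["k1"],0,0,0,0.])
        s.r=np.array(f["rvec"],float); s.t=np.array(f["tvec"],float); s.R=cv2.Rodrigues(s.r)[0]; s.c=-s.R.T@s.t; s.im=f["frame"]
    def ray(s,p):
        u=cv2.undistortPoints(np.array(p,float).reshape(-1,1,2),s.K,s.d).reshape(-1,2)
        return np.c_[u,np.ones(len(u))]@s.R
    def plane(s,p,z):
        d=s.ray(p); return s.c+d*((z-s.c[2])/d[:,2])[:,None]
    def proj(s,P): return cv2.projectPoints(np.array(P,float).reshape(-1,3),s.r,s.t,s.K,s.d)[0].reshape(-1,2)
def tri(a,pa,b,pb):
    out=[]
    for da,db in zip(a.ray(pa),b.ray(pb)):
        A=np.c_[da,-db]; k=np.linalg.lstsq(A,b.c-a.c,rcond=None)[0]
        p,q=a.c+k[0]*da,b.c+k[1]*db; out.append(np.r_[(p+q)/2,np.linalg.norm(p-q)])
    return np.array(out)
def load(n): return Cam(np.load(f"pics/{n}0.npy",allow_pickle=True).item())
E
python3 - <<'E'
from h import *
np.set_printoptions(precision=4,suppress=True)
T,S=load("top"),load("scene")
def blob(c,p,r=3):
    g=cv2.cvtColor(c.im,cv2.COLOR_RGB2GRAY).astype(float)
    x,y=np.round(p).astype(int); w=g[y-r:y+r+1,x-r:x+r+1]; w=np.clip(w-np.percentile(w,75),0,None)
    Y,X=np.mgrid[y-r:y+r+1,x-r:x+r+1]; return [(w*X).sum()/w.sum(),(w*Y).sum()/w.sum()]
tp=lambda l:[(400+(x+.5)/4-.5,160+(y+.5)/4-.5) for x,y in l]
sp=lambda l:[(370+(x-400+.5)*.3-.5,245+(y+.5)*.3-.5) for x,y in l]
a=[blob(T,p,2) for p in tp([(125,84),(315,72),(137,170),(325,157),(159,339),(331,326)])]
b=[blob(S,p,2) for p in sp([(613,45),(757,135),(562,113),(706,204),(488,208),(625,298)])]
print(a,b); print(tri(T,a,S,b)); print("tray z.112",T.plane(a[:4],.112),"bar z.102",T.plane(a[4:],.102), S.plane(b[4:],.102))
# mat
hsv=cv2.cvtColor(T.im,cv2.COLOR_RGB2HSV); m=((hsv[...,1]<60)&(hsv[...,2]>20)).astype(np.uint8)
m=np.zeros((480,640),np.uint8); sub=(hsv[140:265,270:390,1]<70); m[140:265,270:390]=sub
cs=max(cv2.findContours(m,0,2)[0],key=cv2.contourArea); box=cv2.boxPoints(cv2.minAreaRect(cs)); q=cv2.approxPolyDP(cv2.convexHull(cs),5,True).reshape(-1,2)
P=T.plane(q,.002); print("mat",q.tolist(),P, np.linalg.norm(P-np.roll(P,1,0),axis=1),P.mean(0))
# stand base right corners
a=[(165+x/5-.4,170+y/5-.4) for x,y in[(290,97),(258,500)]]; b=[(192+(x-400)/4-.4,145+y/4-.4) for x,y in[(757,157),(525,300)]]
P=T.plane(a,.010);print("stand",P,np.linalg.norm(P[0]-P[1]),tri(T,a,S,b))
E
```

```text
[[np.float64(431.2970297029703), np.float64(180.26732673267327)], [np.float64(478.49176470588236), np.float64(177.36470588235295)], [np.float64(433.5120481927711), np.float64(201.89457831325302)], [np.float64(480.7112970711297), np.float64(198.7866108786611)], [np.float64(438.96078431372547), np.float64(244.48039215686273)], [np.float64(482.1515151515151), np.float64(241.5151515151515)]] [[np.float64(434.27450980392155), np.float64(256.8235294117647)], [np.float64(478.2878787878788), np.float64(283.45454545454544)], [np.float64(416.1818181818182), np.float64(280.07575757575756)], [np.float64(460.3392857142857), np.float64(307.8125)], [np.float64(396.175), np.float64(307.25)], [np.float64(437.1470588235294), np.float64(334.38235294117646)]]
[[ 0.5924 -0.2507  0.1215  0.0052]
 [ 0.5971 -0.3606  0.1208  0.0041]
 [ 0.5411 -0.2536  0.0926  0.0116]
 [ 0.5461 -0.3651  0.0927  0.0123]
 [ 0.445  -0.2629  0.1007  0.0004]
 [ 0.4493 -0.3633  0.1011  0.0003]]
tray z.112 [[ 0.5927 -0.251   0.112 ]
 [ 0.5977 -0.3619  0.112 ]
 [ 0.5418 -0.2532  0.112 ]
 [ 0.547  -0.3634  0.112 ]] bar z.102 [[ 0.4447 -0.2625  0.102 ]
 [ 0.4491 -0.3629  0.102 ]] [[ 0.4444 -0.2634  0.102 ]
 [ 0.449  -0.3636  0.102 ]]
mat [[294, 155], [378, 170], [364, 253], [278, 237]] [[ 0.6921  0.0686  0.002 ]
 [ 0.6485 -0.1423  0.002 ]
 [ 0.4395 -0.0995  0.002 ]
 [ 0.4838  0.1111  0.002 ]] [0.2126 0.2154 0.2133 0.2152] [ 0.566  -0.0155  0.002 ]
stand [[0.6063 0.2476 0.01  ]
 [0.4058 0.2621 0.01  ]] 0.2010523082599332 [[0.6067 0.2492 0.0046 0.0022]
 [0.405  0.262  0.0127 0.0014]]
```

Frame: the tray and bar centres are 123 mm apart (122 expected) and agree on yaw 2.5°. Stand: the edge measures 201 mm (204 expected). I'll check these poses by overlaying predicted points on the images.

```bash
cat >> h.py <<'E'
D=np.pi/180
FRAME=(0.5133,-0.3098,2.5*D); MAT=(0.566,-0.0155,-11.6*D); STAND=(0.5092,0.2997,-4.1*D)
def W(f,x,y,z=0.):
    c,s=np.cos(f[2]),np.sin(f[2]); return np.array([f[0]+c*x-s*y,f[1]+s*x+c*y,z])
E
cat > ov.py <<'E'
from h import *
def overlay(T,S,out):
    r=[]
    for c,boxes in((T,((165,170),(405,160))),(S,((190,140),(372,245)))):
        for (x0,y0),k in zip(boxes,(0,1)):
            w,h=(100,115); s=4 if 0 else 2.6
            s=4; 
            im=cv2.resize(c.im[y0:y0+h,x0:x0+w],None,fx=s,fy=s,interpolation=cv2.INTER_CUBIC)[:,:,::-1].copy()
            def L(f,pts,col):
                p=c.proj([W(f,*q) for q in pts]); p=((p-[x0,y0]+.5)*s-.5)
                cv2.polylines(im,[np.round(p*8).astype(np.int32)],True,col,1,cv2.LINE_AA,3)
            if k==0:
                L(STAND,[(a*.102,b*.045,.01) for a,b in((1,1),(1,-1),(-1,-1),(-1,1))],(0,0,255))
                for y in(.017,):
                    L(STAND,[(-.089,y,.09),(.089,y,.09)],(255,0,255))
                    L(STAND,[(a*.022,y+b*.005,.124) for a,b in((1,1),(1,-1),(-1,-1),(-1,1))],(0,255,255))
            else:
                for y in(-.03,0,.03):
                    L(FRAME,[(-.089,y,.09),(.089,y,.09)],(255,0,255))
                    L(FRAME,[(a*.022,y+b*.005,.124) for a,b in((1,1),(1,-1),(-1,-1),(-1,1))],(0,255,255))
                L(FRAME,[(a*.102,b*.065,0) for a,b in((1,1),(1,-1),(-1,-1),(-1,1))],(0,0,255))
            r.append(im)
    o=np.vstack([np.hstack(r[:2]),np.hstack(r[2:])]); cv2.imwrite(out,cv2.resize(o,(int(o.shape[1]*.652),600),interpolation=cv2.INTER_AREA)if 0 else o)
    return r
E
python3 - <<'E'
from ov import *
r=overlay(load("top"),load("scene"),"pics/x.png")
cv2.imwrite("pics/o1.png",np.hstack(r[:2])); cv2.imwrite("pics/o2.png",np.hstack(r[2:]))
E
```

```text
(no output)
```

View pics/o1.png

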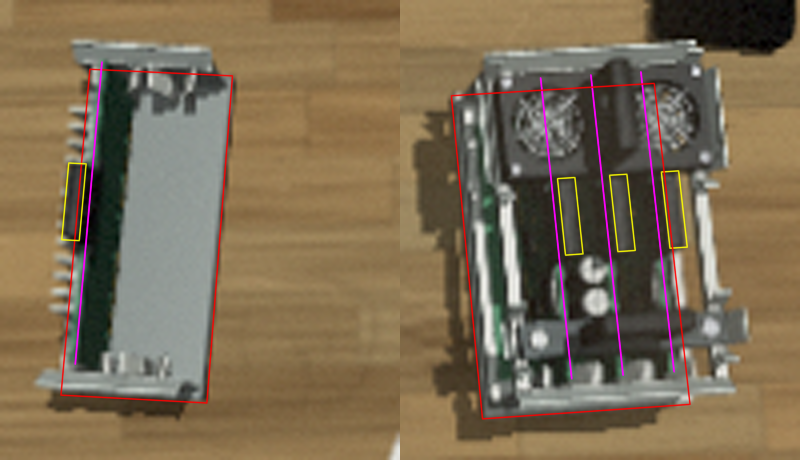

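View pics/o2.png

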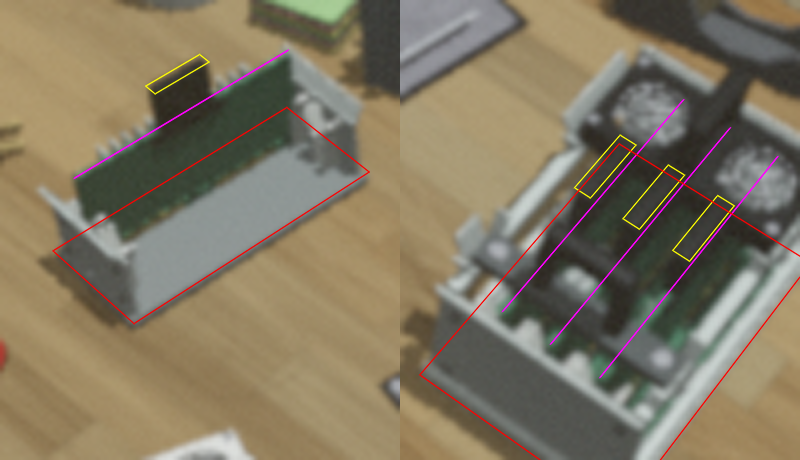

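The overlays fit both fixtures in both views, with the grips boxed and base outlines matching. Next I move the tray and then the bar.

```bash
cat >> h.py <<'E'
from scipy.spatial.transform import Rotation
TIP=0.155; CARD=0.263; HND=0.209   # TCP height over support: card pick (rest z=10 mm) ; handle over underside
def rot(a):
    y=np.array([np.cos(a),np.sin(a),0]); z=np.array([0,0,-1.]); return Rotation.from_matrix(np.c_[np.cross(y,z),y,z]).as_rotvec()
def best(p,a):
    """of the two half turns, the one with the last joint nearest mid range"""
    c=[(abs(q[5]),rot(b)) for b in(a,a+np.pi) for q in[manip.inverse_kinematics(p,rot(b))] if q is not None]
    return min(c,key=lambda k:k[0])[1]
def up(z,v=.2):
    p=np.array(manip.current_tool_pos()); p[2]=z; manip.line_to(p,velocity=v)
def pick(f,x,y,z,a,width,force,zs,lift,lo,travel=.35):
    """f: fixture, tool y at angle a in it, TCP grasp height z; from safe height zs"""
    p=W(f,x,y,zs); r=best(p,f[2]+a); effector.grip(width)
    manip.movep(p,r); manip.line_to(W(f,x,y,z+.02),velocity=.2)
    hit=manip.line_to(W(f,x,y,z),velocity=.06,stop_force=12)
    effector.grip(0,grip_force=force)
    print("pick hit",hit,"w",manip.current_width(),"F",manip.current_gripper_force(),"t",manip.current_t())
    up(z+lo,.08); up(lift,.2)
    print("lift w",manip.current_width(),"ft",np.round(manip.current_ft_force(),2))
def place(f,x,y,z,a,width,zt,slow,zup,stop=10,down=.001):
    p=W(f,x,y,zt); r=best(p,f[2]+a)
    manip.line_to(p,velocity=.3,rotation=r); manip.line_to(W(f,x,y,z+slow),velocity=.15)
    hit=manip.line_to(W(f,x,y,z-down),velocity=.03,stop_force=stop)
    q=manip.current_tool_pos(); print("place hit",hit,"dz mm",1e3*(q[2]-z),"ft",np.round(manip.current_ft_force(),2),"w",manip.current_width())
    return hit
def release(width,zup):
    effector.grip(width); up(manip.current_tool_pos()[2]+.03,.1); up(zup,.25); print("t",manip.current_t())
E
python3 - <<'E'
from h import *
pick(FRAME,.056,0,.092+HND,np.pi/2,.05,40,.38,.37,.025)
print(place(MAT,.045,.015,.002+HND,np.pi/2,.05,.36,.012,.32))
E
```

```text
pick hit False w 0.013226660751628897 F 39.49388802051544 t 5.125
lift w 0.013429093960865349 ft [-0.43  0.17 -2.72]
place hit True dz mm 0.5372737024644247 ft [ 1.35 -0.58  3.5 ] w 0.013528681663897608
True
```

```bash
python3 - <<'E'
from h import *
release(.05,.33)
pick(FRAME,-.066,0,.092+HND,0,.05,40,.38,.37,.025)
if place(MAT,-.045,.015,.002+HND,0,.05,.36,.012,.32): release(.05,.42)
for n in("top","scene"): cv2.imwrite(f"pics/{n}1.png",grab_frame(n)["frame"][:,:,::-1])
t=cv2.imread("pics/top1.png");s=cv2.imread("pics/scene1.png")
cv2.imwrite("pics/v1.png",np.hstack([cv2.resize(t[140:280,260:500],(400,233)),cv2.resize(s[190:330,270:510],(400,233))]))
E
```

```text
t 11.8917
pick hit False w 0.01333226367588631 F 40.978808999061584 t 14.75
lift w 0.013275586444171976 ft [-0.31 -0.48 -3.28]
place hit True dz mm 0.3407782858936004 ft [-0.75 -0.17  4.01] w 0.013167722560709787
t 20.0917
```

View pics/v1.png

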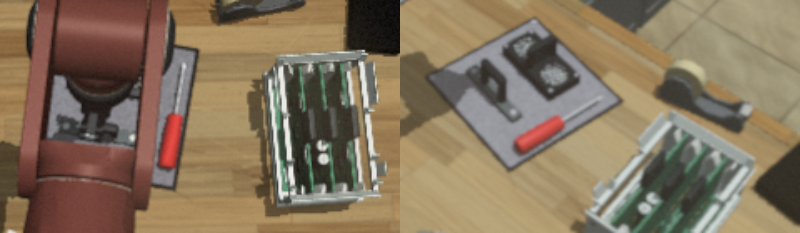

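Tray and bar lie flat on the mat beside each other (scene half, around (540,65) and (495,90)), clear of the screwdriver. I'll check the can tops against the slot hypothesis, then move the old card.

```bash
python3 - <<'E'
from h import *
f=grab_frame("top");T=Cam(f)
g=cv2.cvtColor(T.im,cv2.COLOR_RGB2GRAY); x0,y0=440,215
n,l,st,ce=cv2.connectedComponentsWithStats((g[y0:245,x0:470]>150).astype(np.uint8))
m=[ce[i]+[x0,y0] for i in range(1,n) if st[i,4]>8 and st[i,2]<12 and st[i,3]<12]
P=T.plane(m,.088); c,s=np.cos(FRAME[2]),np.sin(FRAME[2]); d=P[:,:2]-FRAME[:2]
print("cans in frame, mm",np.round(1e3*d@np.array([[c,-s],[s,c]]),1))
E
```

```text
cans in frame, mm [[-27.7  10.8]
 [-45.3  10.2]]
```

Cans are at (-45,10) and (-27,11) mm in the frame, so it is the old card in slot 0, unflipped, and the frame pose is good to about 1 mm.

```bash
python3 - <<'E'
from h import *
pick(FRAME,0,0,CARD,0,.08,60,.42,.402,.10)
place(STAND,0,-.017,CARD,0,.08,.402,.055,.4)
t=manip.current_t();print(t)
E
```

```text
pick hit False w 0.043104966496903256 F 61.46360993385315 t 23.6
lift w 0.0431200035832122 ft [ 0.01  0.39 -2.14]
place hit False dz mm 0.6297931910033139 ft [-3.45 -1.12  5.88] w 0.04321418436103425
30.1917
```

```bash
python3 - <<'E'
from h import *
release(.08,.40)
pick(STAND,0,.017,CARD,0,.08,60,.402,.402,.10)
h=place(FRAME,0,0,CARD,0,.08,.402,.08,.4)
E
```

```text
t 31.675
pick hit False w 0.042917627704366385 F 61.28735303878784 t 33.8083
lift w 0.04300085853535347 ft [-0.92  0.17 -1.21]
place hit False dz mm 0.6998093326345822 ft [-3.4   1.42  5.16] w 0.04322129811226065
```

```bash
python3 - <<'E'
from h import *
release(.08,.40)
manip.movep(W(MAT,-.045,.015,.36),best(W(MAT,-.045,.015,.36),MAT[2]))
for n in("top","scene"): cv2.imwrite(f"pics/{n}2.png",grab_frame(n)["frame"][:,:,::-1])
t=cv2.imread("pics/top2.png");s=cv2.imread("pics/scene2.png")
k=lambda im,x,y:cv2.resize(im[y:y+110,x:x+150],(400,293),interpolation=cv2.INTER_CUBIC)
cv2.imwrite("pics/v2.png",np.vstack([np.hstack([k(t,140,170),k(t,380,165)]),np.hstack([k(s,170,120),k(s,360,250)])]))
E
```

```text
t 42.6667
```

View pics/v2.png

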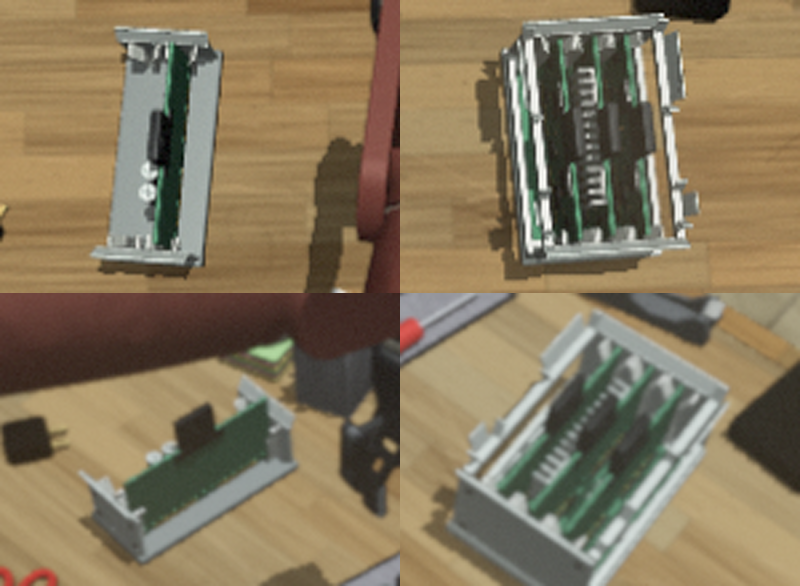

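The old card (cans at (148,178)) stands in the stand's right slot. The new card (fins at (590,130)) sits in the middle frame slot, level with its neighbours. Now the bar goes back.

```bash
python3 - <<'E'
from h import *
pick(MAT,-.045,.015,.002+HND,0,.05,40,.33,.37,.025)
place(FRAME,-.066,0,.092+HND,0,.05,.37,.022,.37,stop=10,down=.0015)
E
```

```text
pick hit False w 0.013332929809980016 F 39.950693249702454 t 46.1667
lift w 0.013177078361903878 ft [-0.36  0.05 -2.84]
place hit True dz mm 0.36155066470211494 ft [-0.95  1.1   3.69] w 0.013142390872262643
```

```bash
python3 - <<'E'
from h import *
release(.05,.37)
pick(MAT,.045,.015,.002+HND,np.pi/2,.05,40,.36,.37,.025)
place(FRAME,.056,0,.092+HND,np.pi/2,.05,.37,.022,.37,stop=10,down=.0015)
E
```

```text
t 51.0583
pick hit False w 0.013478838139742034 F 39.404513239860535 t 54.2583
lift w 0.013372205663855706 ft [-0.46 -0.41 -4.43]
place hit True dz mm 0.4455877541570952 ft [ 0.73 -0.06  3.74] w 0.013365083242598705
```

```bash
python3 - <<'E'
from h import *
release(.05,.40)
p=W(MAT,-.05,.1,.40); manip.movep(p,best(p,0))
for n in("top","scene"): cv2.imwrite(f"pics/{n}3.png",grab_frame(n)["frame"][:,:,::-1])
t=cv2.imread("pics/top3.png");s=cv2.imread("pics/scene3.png")
k=lambda im,x,y:cv2.resize(im[y:y+110,x:x+150],(400,293),interpolation=cv2.INTER_CUBIC)
cv2.imwrite("pics/v3.png",np.vstack([np.hstack([k(t,140,170),k(t,380,160)]),np.hstack([k(s,170,120),k(s,360,250)])]))
E
```

```text
t 61.0583
```

View pics/v3.png

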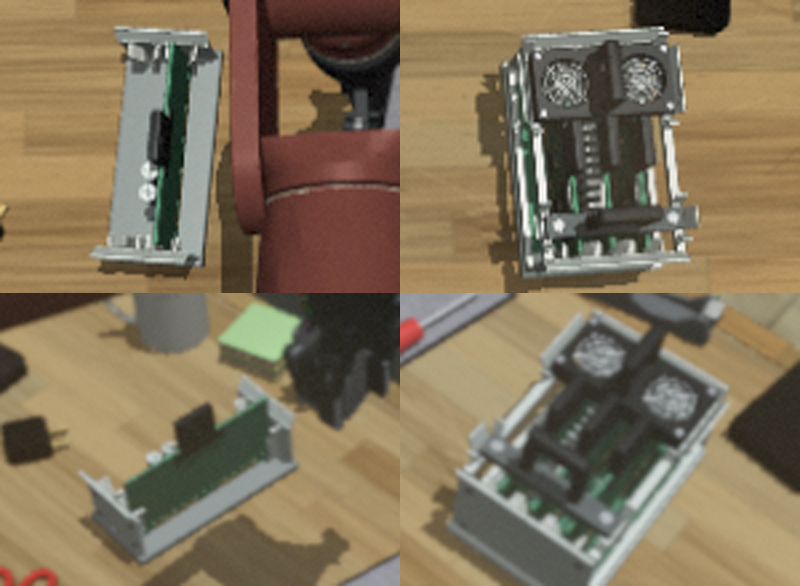

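The tray (605,80) and bar (620,218) sit flat on their seats, the new card is under them in the middle slot, and the old card is in the stand. The gripper touches nothing.

```bash
python3 -c "
from h import *
print(manip.sign_off())"
```

```text
the job is handed in; nothing more can be done
None
```

I swapped the cards as asked and handed the job in at about 61 s of the allowed 152 s: the new card is in the frame's middle slot, the old card is in the stand, and the retaining bar and fan tray are back on their seats.

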